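# Stand the slumped books back up

## Robot

A 6-joint arm with a two-finger parallel gripper is mounted at the origin on the work surface. World frame = base frame: x ahead of the robot, y to its left, z up, the work surface at z = 0. Lengths are in m, angles in rad, forces in N, time in s.
With the tool pointing down it reaches from about 0.35 to 0.975 m from the base axis. Payload 4.9 kg.
Tool frame: the origin (TCP) lies at the very end of the fingers, on their centre line; the grasp point (between the pads) lies 19 mm behind it; z points along the fingers, y is the line along which they close (so a half turn about z gives the same grasp; the last joint's range is limited). The gripper opens to 85 mm and grips with 20 to 120 N. Pads are 22 mm wide; open, the fingers measure 114 mm over their backs; the gripper's body (76 mm by 85 mm) begins 54 mm behind the grasp point. The pads swing forward as they close: fully open they stand 13 mm farther back than shut.
Start: joints at [-1.274, 0.053, 1.613, -0, 1.476, -0.119], TCP at [0.252, -0.572, 0.231] pointing down, gripper open.
Joint ranges: [-3.01, 3.01], [-1.01, 2.22], [0.06, 2.58], [-1.02, 4.17], [0.09, 2.62], [-3.14, 3.14]. Speed limits (rad/s): [2.57, 2.57, 3.14, 3.14, 3.14, 3.14].

## Interface

Orientations are given as a rotation vector (axis times angle).
In Python, from station import ctrl gives the robot as it stands.
- The arm moves only by the tool jog_arm, never from a script. Its argument "plan" is a list of rows, each a list of 7 numbers: the shift along the tool's x, y, z in units of 0.02 m (1.0 is 0.02 m), then the turn, a rotation vector about the tool's x, y, z in units of 45 degrees (1.0 is 45 degrees), then the opening, from -1 (shut) to 1 (fully open). A call has 1 to 8 rows; each row shifts and turns the commanded pose from where the row before left it, along the tool's axes as they then stand; what a row does not reach is not made up. A row lasts 1/10 s, in which the tool goes at most 50 mm and 8.59 degrees, less where a joint would pass 70% of its speed; a pose out of reach is approached as far as the arm can. A call with a number of a shift or a turn outside -1 to 1 is refused whole. A call with a gripper value outside its range is refused whole. The fingers move at their own pace and stop on an object; "grip_force" is the grip in N (left out, the last holds). Time passes only in rows, so rows that do not move let the fingers close. It gives the time, the measured TCP pose, the force, the opening and the grip force at its end, in the units of the state.
- ctrl.get_obs(): the state, without advancing time (a new reading comes with each control period).
- ctrl.get_image(name): name is "scene" or "top" or "wrist"; returns (picture, depth): 400x640x3 uint8, red, green, blue; 400x640 float32, m along the optical axis (not along the pixel's ray), 0 where there is no reading.
- ctrl.camera_info(name): a dict with "camera_matrix" (3x3 intrinsics, pixels), "rvec" (rotation vector, rad) and "tvec" (3), from world to camera coordinates, as OpenCV has them; the wrist camera has in their place "T_tool_cam" (4x4, takes a point from camera to tool coordinates, whose origin is the TCP and whose axes are the flange's). Camera axes: x right, y down, z forward; pixel columns grow to the right and rows downward; lengths in m; the calibration is good to about 2 mm. A picture is of the moment at which its call begins: read the wrist's pose just before it. camera_info takes no time and is no camera call.
- ctrl.finish_job(): hands the job in; it is judged then, once.
The state is a dict: "t": time; "q": joint angles; "dq": joint speeds; "effort": joint torques, N m; "tool_pos": TCP position; "tool_rot": TCP orientation; "contact_force": force on the tool from outside, world axes, zero at the start; "wrist_torque": the same for the moment, N m; "opening": finger opening in m; "grip_force": force on a finger pad.
Only numpy, scipy, OpenCV 4.12 (cv2) and the standard library are available. Lean on these libraries where they do the work, as an engineer would, in place of code of your own. Each camera call takes 0.05 s, during which the arm holds its last target. There are 200 camera calls.

## Task

The outermost book at each end of the desk rack has slumped outward onto the rack's end panel. Push each of the two by its overhanging top, with the fingertips or the outside of the fingers, until it stands upright by itself in its half of the rack beside the other books. Do not grip or lift any book, and leave the upright books and the things on the desk where they are.

Things in the scene. Friction and masses are not known exactly. Their poses are not given: they have to be found in the camera images.
- rack: Fixed wooden book rack, 170 mm deep (x; open front at -x), 320 mm wide (y, to the left). Origin: centre of its underside. Books stand on its floor, 6 mm above the desk. End panels 100 mm high, inner faces at y = +-148 mm, outer at +-160 mm; centre divider 10 mm thick, 130 mm high at y = 0; back lip 35 mm high at x = +75 to +85 mm.
- left_slumped: Slumped hardback, outermost in the rack's left half: 34 mm thick (y), 148 deep (x, spine at -x), 215 tall (z); loose, 0.28-0.78 kg. Origin: centre of its underside; z from foot to top. Leans 30-37 deg to the rack's +y on the end panel's top edge, its top overhanging; foot 1-10 mm from the upright book. Pushed sideways at the top it tips up about its foot and then stands by itself.
- right_slumped: Slumped hardback, outermost in the rack's right half: 26 mm thick (y), 140 deep (x, spine at -x), 192 tall (z); loose, 0.28-0.78 kg. Origin: centre of its underside; z from foot to top. Leans 30-37 deg to the rack's -y on the end panel's top edge, its top overhanging; foot 1-10 mm from the upright book. Pushed sideways at the top it tips up about its foot and then stands by itself.
- left_book_a: Upright book in the left half of the rack, against the centre divider: 28 mm thick (y), 148 mm deep (x), 205 mm tall (z); loose, stays standing. Origin at the centre of its underside.
- left_book_b: Upright book in the left half of the rack, next to it, beside the slumped book: 22 mm thick (y), 140 mm deep (x), 195 mm tall (z); loose, stays standing. Origin at the centre of its underside.
- right_book_a: Upright book in the right half of the rack, against the centre divider: 30 mm thick (y), 148 mm deep (x), 210 mm tall (z); loose, stays standing. Origin at the centre of its underside.
- right_book_b: Upright book in the right half of the rack, next to it, beside the slumped book: 24 mm thick (y), 142 mm deep (x), 200 mm tall (z); loose, stays standing. Origin at the centre of its underside.
- stapler: Black and grey desk stapler, 125 x 34 x 49 mm, loose on the desk just outside the rack's left end, below the overhanging book; leave alone. Origin at the centre of its underside.
- eraser: White eraser, 50 x 22 x 14 mm, loose on the desk just outside the rack's right end, below the overhanging book; leave alone. Origin at the centre of its underside.
- mouse: Black computer mouse, 115 x 60 x 33 mm, on the desk mat; leave alone. Origin at the centre of its underside.
- mug: White mug, 80 mm across, 92 mm high, beside the rack; leave alone. Origin at the centre of its underside.
- pen_cup: Black pen cup, 80 mm across, 95 mm high (pens stick out to 155 mm), beside the rack; leave alone. Origin at the centre of its underside.
- flask: Dark steel drinking flask, 68 mm across, 180 mm high, behind the rack to the right; leave alone. Origin at the centre of its underside.
- phone: Black phone, 150 x 72 x 9 mm, lying on the desk; leave alone. Origin at the centre of its underside.
Mind the look-alikes: they are no part of the job. What is shaped like the right_book_b but red or turquoise is not meant.

How it is judged:
At the end, for the whole second after the job is handed in: Both slumped books stand on the rack floor within 0.1 rad of vertical, at rest, each in its own half of the rack (centre of its foot 60 to 120 mm from the rack's middle, -50 to +40 mm in depth), facing along the row within 0.25 rad, and the four other books still stand within 0.1 rad of vertical (angle between each of left_slumped, right_slumped, left_book_a, left_book_b, right_book_a, right_book_b's own z axis and vertical below 0.1 rad and z of left_slumped in the frame of rack between 0 and 0.012 m and angle between the y axis of each of left_slumped, right_slumped and the y axis of rack, either way round below 0.25 rad and x of left_slumped in the frame of rack between -0.05 and 0.04 m and linear speed of each of left_slumped, right_slumped below 0.02 m/s and y of left_slumped in the frame of rack between 0.06 and 0.12 m and z of right_slumped in the frame of rack between 0 and 0.012 m and x of right_slumped in the frame of rack between -0.05 and 0.04 m and y of right_slumped in the frame of rack between -0.12 and -0.06 m); the robot touches nothing.
It fails at once if a slumped book is lifted off the rack floor or carried (underside centre more than 30 mm above the desk) (height (world z) of any of left_slumped, right_slumped above 0.03 m).
It fails at once if a slumped book falls over (tilts beyond 50 degrees) (angle between any of left_slumped, right_slumped's own z axis and vertical above 0.87 rad).
It fails at once if an upright book is shifted by more than 30 mm, lifted or tipped over (distance of any of left_book_a, left_book_b, right_book_a, right_book_b from where it was at the start of the episode above 0.03 m or height (world z) of any of left_book_a, left_book_b, right_book_a, right_book_b above 0.03 m or angle between any of left_book_a, left_book_b, right_book_a, right_book_b's own z axis and vertical above 0.25 rad).
It fails at once if a thing on the desk is moved by more than 30 mm (distance of any of stapler, eraser, mouse, mug, pen_cup, flask, phone from where it was at the start of the episode above 0.03 m).
It also fails if it takes over 58 s, if anything falls off the work surface, if the arm or the gripper's body presses on something with over 40 N, if the wrist force passes 120 N, or if a joint passes its speed limit or range.

## Working session

There is one attempt and no reset: what is moved stays moved. The work goes in short steps, Python scripts to look and compute and a tool call to move; the robot and the scene stay as the last step left them, time stands still between calls to the robot, and variables do not carry over. Pictures are saved under pics/ and viewed, at most 10 in all, crops included, and the job is handed in when it is done.

Besides the shell and the picture viewer there is one more tool, called after "Request:" in YAML: its name, and indented under it one key for each argument. jog_arm: Moves the arm, as the interface text tells. Shifts and turns lie within -1 to 1; 1 stands for 0.02 m of shift or 45 degrees of turn. Its arguments: {"type":"object","properties":{"plan":{"type":"array"},"grip_force":{"type":"number"}},"required":["plan"]}

```bash
mkdir -p pics
cat > h.py <<'E'
from station import ctrl
import numpy as np, cv2
from scipy.spatial.transform import Rotation as R
def cloud(name):
    im,d=ctrl.get_image(name); c=ctrl.camera_info(name); K=np.array(c["camera_matrix"])
    v,u=np.mgrid[0:400,0:640]
    P=np.stack([(u-K[0,2])/K[0,0]*d,(v-K[1,2])/K[1,1]*d,d],-1)
    Rm=cv2.Rodrigues(np.array(c["rvec"],float))[0]
    W=(P-np.array(c["tvec"]).ravel())@Rm
    W[d==0]=np.nan
    return im,W
E
python3 - <<'E'
from h import *
for n in("scene","top"):
    im,W=cloud(n); cv2.imwrite(f"pics/{n}0.png",im[...,::-1]); np.savez(f"{n}0.npz",im=im,W=W)
o=ctrl.get_obs(); print(o)
E
```

```text
{'t': 0.1, 'q': array([-1.27400194e+00,  5.32918117e-02,  1.61415039e+00, -1.94455808e-05,
        1.47603827e+00, -1.18998983e-01]), 'dq': array([-0.00138781, -0.0011822 , -0.00241577, -0.00089223,  0.00036753,
       -0.00015886]), 'effort': array([ 1.55623879e-04, -3.94904959e+01, -3.71361530e+01, -1.06475354e-04,
        3.88557572e-03, -4.63481754e-06]), 'tool_pos': array([ 0.25227491, -0.57119852,  0.23018914]), 'tool_rot': array([-3.07210658e+00, -6.48047153e-01,  2.93378021e-04]), 'contact_force': array([ 0.2904992 ,  0.15417885, -0.29707068]), 'wrist_torque': array([ 0.03445527,  0.05414323, -0.00444369]), 'grip_force': 0.0, 'opening': 0.08543637224993116}
```

View pics/scene0.png

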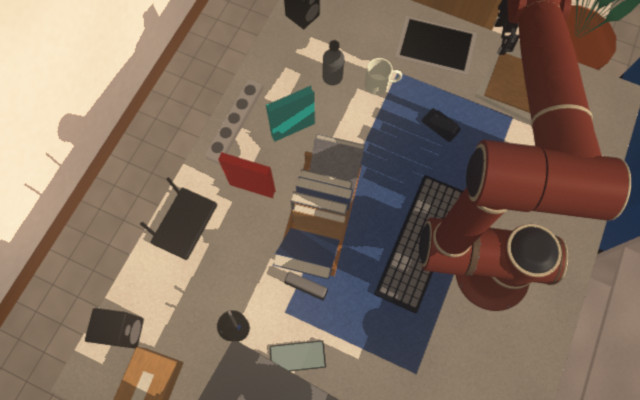

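View pics/top0.png

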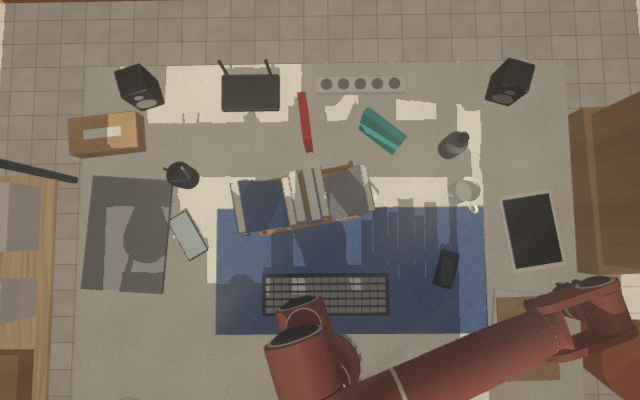

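The top view shows the rack at about (232-375, 165-235). The blue cover (240-290, 180-232) is left_slumped and the grey cover (325-372, 167-218) is right_slumped. The red (305,122) and turquoise (382,130) books outside the rack are look-alikes. Next I'll confirm this in an enlarged crop and measure.

Run:
```python
from h import *
z=np.load("top0.npz"); im,W=z["im"],z["W"]
c=im[150:245,220:385]; cv2.imwrite("pics/crop.png",cv2.resize(c,None,fx=4.8,fy=4.8,interpolation=cv2.INTER_CUBIC)[...,::-1])
def plane(u0,u1,v0,v1):
    p=W[v0:v1,u0:u1].reshape(-1,3); p=p[~np.isnan(p[:,0])]
    for _ in range(3):
        m=np.median(p,0); c=p.mean(0); n=np.linalg.svd(p-c,full_matrices=False)[2][2]; n*=np.sign(n[2])
        e=abs((p-c)@n); p=p[e<max(.003,2*e.std())] if 0 else p[e<.006] if (e<.006).sum()>50 else p
    return c,n,len(p)
for nm,b in dict(left=(248,280,185,225),right=(333,362,178,210)).items():
    c,n,k=plane(*b); print(nm,c.round(3),n.round(3),k,"tilt",np.degrees(np.arccos(n[2])).round(1),"yawdir",np.degrees(np.arctan2(n[1],n[0])).round(1))
for v in (180,190,200,210,220):
    print(v,[tuple((W[v,u]*1000).round().astype(int)) if not np.isnan(W[v,u,0]) else None for u in range(228,384,6)])
```

```text
left [0.505 0.18  0.125] [ 0.146 -0.817  0.557] 1276 tilt 56.1 yawdir -79.8
right [ 0.536 -0.067  0.11 ] [-0.144  0.817  0.559] 922 tilt 56.0 yawdir 100.0
180 [(np.int64(597), np.int64(316), np.int64(-5)), (np.int64(595), np.int64(294), np.int64(4)), (np.int64(570), np.int64(237), np.int64(194)), (np.int64(573), np.int64(224), np.int64(172)), (np.int64(575), np.int64(211), np.int64(149)), (np.int64(578), np.int64(197), np.int64(127)), (np.int64(581), np.int64(182), np.int64(106)), (np.int64(583), np.int64(166), np.int64(86)), (np.int64(586), np.int64(151), np.int64(62)), (np.int64(568), np.int64(118), np.int64(199)), (np.int64(568), np.int64(101), np.int64(198)), (np.int64(566), np.int64(83), np.int64(206)), (np.int64(579), np.int64(73), np.int64(107)), (np.int64(565), np.int64(50), np.int64(214)), (np.int64(565), np.int64(33), np.int64(210)), (np.int64(566), np.int64(16), np.int64(201)), (np.int64(590), np.int64(1), np.int64(18)), (np.int64(585), np.int64(-18), np.int64(52)), (np.int64(581), np.int64(-36), np.int64(82)), (np.int64(578), np.int64(-54), np.int64(101)), (np.int64(575),
[... 4413 characters left out ...]
p.int64(195)), (np.int64(455), np.int64(85), np.int64(197)), (np.int64(454), np.int64(67), np.int64(206)), (np.int64(454), np.int64(51), np.int64(209)), (np.int64(454), np.int64(34), np.int64(210)), (np.int64(454), np.int64(17), np.int64(205)), (np.int64(462), np.int64(2), np.int64(11)), (np.int64(461), np.int64(-17), np.int64(11)), (np.int64(461), np.int64(-36), np.int64(6)), (np.int64(461), np.int64(-55), np.int64(3)), (np.int64(461), np.int64(-75), np.int64(-1)), (np.int64(461), np.int64(-94), np.int64(2)), (np.int64(461), np.int64(-114), np.int64(-3)), (np.int64(461), np.int64(-133), np.int64(0)), (np.int64(460), np.int64(-152), np.int64(2)), (np.int64(460), np.int64(-171), np.int64(1))]
```

View pics/crop.png

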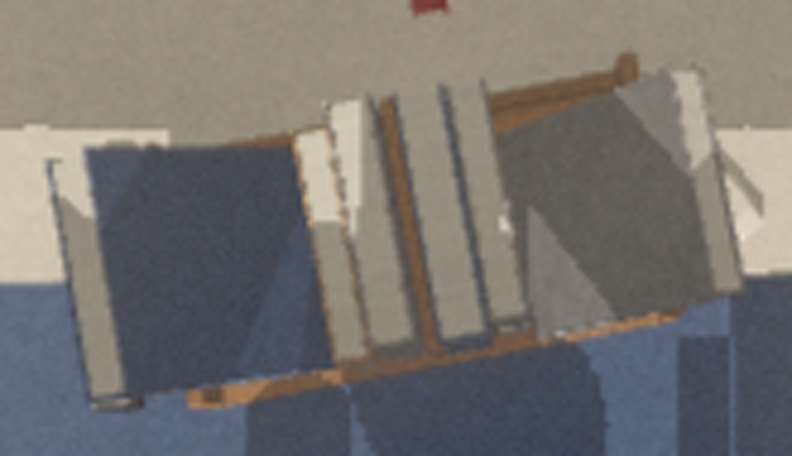

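The crop confirms it: six books in the rack, blue and grey leaning outward (34°), with rack yaw about +10°. Next, the exact positions in rack axes.

Run:
```python
from h import *
z=np.load("top0.npz"); W=z["W"]
xr=np.array([.9845,.1754]); yr=np.array([-.1754,.9845])
p=W.reshape(-1,3); p=p[~np.isnan(p[:,0])]
q=np.c_[p[:,:2]@xr,p[:,:2]@yr,p[:,2]]
m=(q[:,0]>.4)&(q[:,0]<.68)&(q[:,1]>-.25)&(q[:,1]<.2)&(q[:,2]>.1)&(q[:,2]<.23)
q=q[m]
for nm,a,b in(("L",.05,.2),("up",-.1,.02),("R",-.24,-.12)):
    s=q[(q[:,1]>a)&(q[:,1]<b)&(q[:,2]>.13)]
    print(nm,np.percentile(s,[1,50,99],axis=0).round(3).tolist())
for y0 in np.arange(-.25,.2,.01):
    s=q[abs(q[:,1]-y0)<.005]
    if len(s)>10: print(round(y0,3),np.percentile(s[:,2],[10,50,90]).round(3),np.percentile(s[:,0],[2,98]).round(3))
```

```text
L [[0.456, 0.092, 0.131], [0.528, 0.127, 0.181], [0.603, 0.168, 0.203]]
up [[0.451, -0.096, 0.131], [0.522, -0.043, 0.206], [0.597, 0.019, 0.218]]
R [[0.449, -0.227, 0.131], [0.517, -0.199, 0.164], [0.587, -0.174, 0.18]]
-0.23 [0.161 0.165 0.168] [0.453 0.586]
-0.22 [0.162 0.166 0.17 ] [0.451 0.584]
-0.21 [0.168 0.173 0.178] [0.45  0.584]
-0.2 [0.162 0.169 0.175] [0.45  0.586]
-0.19 [0.144 0.153 0.16 ] [0.45  0.607]
-0.18 [0.132 0.139 0.146] [0.451 0.587]
-0.17 [0.118 0.125 0.131] [0.451 0.586]
-0.16 [0.104 0.11  0.117] [0.452 0.586]
-0.15 [0.101 0.102 0.105] [0.452 0.586]
-0.1 [0.202 0.205 0.208] [0.46  0.595]
-0.09 [0.198 0.202 0.206] [0.457 0.593]
-0.08 [0.198 0.202 0.205] [0.457 0.68 ]
-0.07 [0.204 0.211 0.217] [0.451 0.591]
-0.06 [0.209 0.212 0.216] [0.45  0.593]
-0.05 [0.209 0.212 0.215] [0.45  0.591]
-0.04 [0.127 0.132 0.217] [0.452 0.606]
-0.03 [0.125 0.173 0.21 ] [0.454 0.6  ]
-0.02 [0.204 0.207 0.21 ] [0.454 0.595]
-0.01 [0.203 0.207 0.21 ] [0.454 0.595]
0.0 [0.195 0.201 0.211] [0.451 0.593]
0.01 [0.194 0.197 0.201] [0.451 0.584]
0.02 [0.193 0.197 0.202] [0.451 0.586]
0.07 [0.1   0.103 0.107] [0.459 0.596]
0.08 [0.105 0.112 0.118] [0.459 0.601]
0.09 [0.121 0.126 0.134] [0.457 0.601]
0.1 [0.135 0.142 0.15 ] [0.459 0.6  ]
0.11 [0.149 0.157 0.163] [0.456 0.601]
0.12 [0.164 0.171 0.178] [0.456 0.601]
0.13 [0.178 0.186 0.194] [0.456 0.601]
0.14 [0.193 0.198 0.203] [0.456 0.599]
0.15 [0.189 0.193 0.197] [0.459 0.597]
0.16 [0.182 0.186 0.189] [0.457 0.599]
0.17 [0.18  0.183 0.188] [0.46  0.599]
```

Request:
jog_arm:
  plan:
    - [0,0,-1,0,0,0.152,-1]
    - [0,0,-1,0,0,0.152,-1]
    - [0,0,-1,0,0,0,-1]
    - [0,0,-1,0,0,0,-1]
    - [0,0,-1,0,0,0,-1]
    - [0,0,0,0,0,0,-1]

```text
t: 0.7
tool_pos: [0.2528, -0.5728, 0.3347]
tool_rot: [3.124, 0.277, 0.002]
contact_force: [0.4, -0.3, 0.1]
opening: 0.0001
grip_force: 0.0
```

Request:
jog_arm:
  plan:
    - [1,-0.9,0,0,0,0,-1]
    - [1,-0.9,0,0,0,0,-1]
    - [1,-0.9,0,0,0,0,-1]
    - [1,-0.9,0,0,0,0,-1]
    - [1,-0.9,0,0,0,0,-1]
    - [1,-0.9,0,0,0,0,-1]
    - [1,-0.9,0,0,0,0,-1]
    - [1,-0.9,0,0,0,0,-1]

```text
t: 1.5
tool_pos: [0.3848, -0.4004, 0.3293]
tool_rot: [-3.127, -0.277, 0.002]
contact_force: [0.4, -0.8, 0.2]
opening: -0.0001
grip_force: 0.0
```

Request:
jog_arm:
  plan:
    - [1,-0.9,0,0,0,0,-1]
    - [1,-0.9,0,0,0,0,-1]
    - [1,-0.9,0,0,0,0,-1]
    - [1,-0.9,0,0,0,0,-1]
    - [1,-0.9,0,0,0,0,-1]
    - [1,-0.9,0,0,0,0,-1]
    - [1,-0.9,0,0,0,0,-1]
    - [1,-0.9,0,0,0,0,-1]

```text
t: 2.3
tool_pos: [0.5169, -0.2306, 0.3293]
tool_rot: [-3.128, -0.278, 0.003]
contact_force: [0.2, -0.1, 0.1]
opening: -0.0003
grip_force: 0.0
```

Request:
jog_arm:
  plan:
    - [1,-0.9,0,0,0,0,-1]
    - [1,-0.9,0,0,0,0,-1]
    - [0.5,-0.4,0,0,0,0,-1]
    - [0,0,0,0,0,0,-1]
    - [0,0,0,0,0,0,-1]

```text
t: 2.8
tool_pos: [0.5577, -0.1802, 0.3305]
tool_rot: [-3.129, -0.278, 0.002]
contact_force: [-0.7, -0.3, -0.6]
opening: -0.0002
grip_force: 0.0
```

Request:
jog_arm:
  plan:
    - [0,0,1,0,0,0,-1]
    - [0,0,1,0,0,0,-1]
    - [0,0,1,0,0,0,-1]
    - [0,0,1,0,0,0,-1]
    - [0,0,1,0,0,0,-1]
    - [0,0,1,0,0,0,-1]
    - [0,0,1,0,0,0,-1]
    - [0,0,1,0,0,0,-1]

```text
t: 3.6
tool_pos: [0.5574, -0.1811, 0.1705]
tool_rot: [3.129, 0.275, -0.0]
contact_force: [-0.7, 0.1, 0.3]
opening: 0.0002
grip_force: 0.0
```

Request:
jog_arm:
  plan:
    - [0,0,1,0,0,0,-1]
    - [0,-0.3,0,0,0,0,-1]
    - [0,-0.3,0,0,0,0,-1]
    - [0,-0.3,0,0,0,0,-1]
    - [0,0,0,0,0,0,-1]

```text
t: 4.1
tool_pos: [0.5556, -0.1617, 0.153]
tool_rot: [3.128, 0.279, 0.004]
contact_force: [-0.4, -0.5, 0.6]
opening: 0.0002
grip_force: 0.0
```

Request:
jog_arm:
  plan:
    - [0,-0.2,0,0,0,0,-1]
    - [0,-0.2,0,0,0,0,-1]
    - [0,-0.2,0,0,0,0,-1]
    - [0,-0.2,0,0,0,0,-1]
    - [0,-0.2,0,0,0,0,-1]

```text
t: 4.6
tool_pos: [0.5519, -0.1426, 0.1519]
tool_rot: [3.128, 0.278, 0.002]
contact_force: [-0.3, -1.8, 1.8]
opening: -0.0
grip_force: 1.0
```

Request:
jog_arm:
  plan:
    - [0,-0.2,0,0,0,0,-1]
    - [0,-0.2,0,0,0,0,-1]
    - [0,-0.2,0,0,0,0,-1]
    - [0,-0.2,0,0,0,0,-1]
    - [0,-0.2,-0.05,0,0,0,-1]
    - [0,-0.2,-0.05,0,0,0,-1]
    - [0,-0.2,-0.05,0,0,0,-1]
    - [0,-0.2,-0.05,0,0,0,-1]

```text
t: 5.4
tool_pos: [0.5458, -0.1105, 0.1554]
tool_rot: [-3.129, -0.278, -0.0]
contact_force: [0.1, -1.7, 0.8]
opening: -0.0002
grip_force: 0.6
```

Request:
jog_arm:
  plan:
    - [0,-0.2,-0.05,0,0,0,-1]
    - [0,-0.2,-0.05,0,0,0,-1]
    - [0,-0.2,-0.05,0,0,0,-1]
    - [0,-0.2,-0.05,0,0,0,-1]
    - [0,-0.2,-0.05,0,0,0,-1]
    - [0,-0.2,-0.05,0,0,0,-1]
    - [0,-0.2,-0.05,0,0,0,-1]
    - [0,-0.2,-0.05,0,0,0,-1]

```text
t: 6.2
tool_pos: [0.54, -0.0789, 0.1631]
tool_rot: [-3.129, -0.278, 0.001]
contact_force: [-0.4, -0.1, -0.9]
opening: 0.0001
grip_force: 0.1
```

```bash
cat > look.py <<'E'
from h import *
import sys
im,W=cloud("top"); cv2.imwrite(f"pics/{sys.argv[1]}.png",cv2.resize(im[140:255,210:400],None,fx=4,fy=4)[...,::-1])
im,_=ctrl.get_image("scene"); cv2.imwrite(f"pics/{sys.argv[1]}s.png",cv2.resize(im[100:330,230:480],None,fx=2.5,fy=2.5)[...,::-1])
xr=np.array([.9845,.1754]); yr=np.array([-.1754,.9845])
p=W.reshape(-1,3); p=p[~np.isnan(p[:,0])]
q=np.c_[p[:,:2]@xr,p[:,:2]@yr,p[:,2]]
q=q[(q[:,0]>.45)&(q[:,0]<.61)&(q[:,2]>.02)]
for y0 in np.arange(-.25,.2,.006):
    s=q[abs(q[:,1]-y0)<.003]
    if len(s)>10: print(round(y0,3),np.percentile(s[:,2],[10,50,90]).round(3))
print(ctrl.get_obs()["t"])
E
python3 look.py r1 | sed -n 1,28p
```

```text
-0.232 [0.46  0.467 0.475]
-0.226 [0.461 0.473 0.482]
-0.22 [0.456 0.477 0.485]
-0.214 [0.46  0.483 0.487]
-0.208 [0.465 0.48  0.49 ]
-0.202 [0.468 0.481 0.492]
-0.196 [0.405 0.479 0.492]
-0.19 [0.099 0.474 0.491]
-0.184 [0.061 0.468 0.482]
-0.178 [0.456 0.475 0.481]
-0.172 [0.454 0.475 0.481]
-0.166 [0.416 0.474 0.481]
-0.16 [0.406 0.475 0.481]
-0.154 [0.191 0.469 0.48 ]
-0.148 [0.191 0.467 0.48 ]
-0.142 [0.192 0.465 0.481]
-0.136 [0.194 0.464 0.482]
-0.13 [0.184 0.459 0.485]
-0.124 [0.151 0.451 0.489]
-0.118 [0.119 0.47  0.491]
-0.112 [0.086 0.465 0.494]
-0.106 [0.054 0.456 0.496]
-0.1 [0.032 0.493 0.499]
-0.094 [0.2   0.208 0.5  ]
-0.088 [0.199 0.204 0.502]
-0.082 [0.199 0.203 0.502]
-0.076 [0.199 0.203 0.207]
-0.07 [0.204 0.212 0.216]
```

Request:
jog_arm:
  plan:
    - [0,-0.12,-0.05,0,0,0,-1]
    - [0,-0.12,-0.05,0,0,0,-1]
    - [0,-0.12,-0.05,0,0,0,-1]
    - [0,-0.12,-0.05,0,0,0,-1]
    - [0,-0.12,-0.05,0,0,0,-1]
    - [0,-0.12,-0.05,0,0,0,-1]
    - [0,-0.12,-0.05,0,0,0,-1]
    - [0,-0.12,-0.05,0,0,0,-1]

```text
t: 7.1
tool_pos: [0.5368, -0.0602, 0.1714]
tool_rot: [-3.129, -0.278, -0.0]
contact_force: [0.0, 0.3, -0.1]
opening: -0.0001
grip_force: 0.0
```

Request:
jog_arm:
  plan:
    - [0,-0.1,0,0,0,0,-1]
    - [0,-0.1,0,0,0,0,-1]
    - [0,-0.1,0,0,0,0,-1]
    - [0,-0.1,0,0,0,0,-1]
    - [0,0,0,0,0,0,-1]
    - [0,0,0,0,0,0,-1]

```text
t: 7.7
tool_pos: [0.5354, -0.0526, 0.1713]
tool_rot: [3.129, 0.278, -0.0]
contact_force: [-0.7, -0.3, 0.5]
opening: 0.0003
grip_force: 0.0
```

```bash
python3 look.py r2 | sed -n 14,28p
```

```text
-0.13 [0.41  0.482 0.489]
-0.124 [0.34  0.482 0.489]
-0.118 [0.193 0.476 0.488]
-0.112 [0.193 0.475 0.489]
-0.106 [0.193 0.475 0.492]
-0.1 [0.194 0.465 0.494]
-0.094 [0.201 0.47  0.498]
-0.088 [0.2   0.478 0.5  ]
-0.082 [0.2   0.471 0.502]
-0.076 [0.202 0.456 0.504]
-0.07 [0.21  0.218 0.507]
-0.064 [0.21  0.214 0.508]
-0.058 [0.209 0.213 0.508]
-0.052 [0.209 0.212 0.215]
-0.046 [0.21  0.213 0.216]
```

View pics/r2s.png

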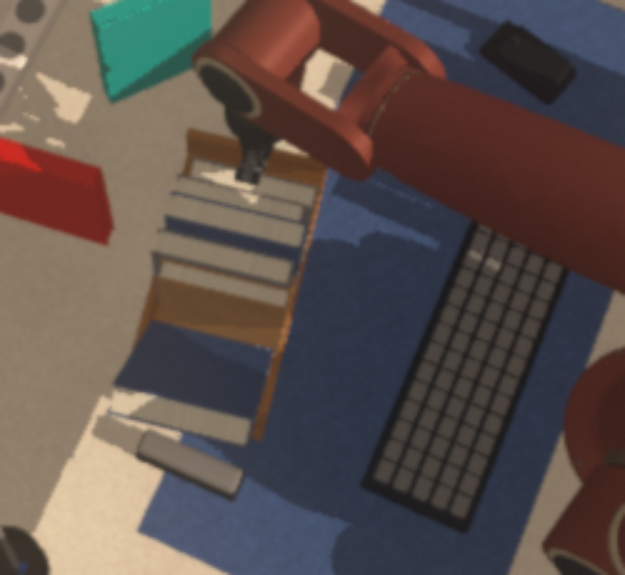

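The picture shows the grey right book's top standing level with the others, at about (255,180) beside the finger. I'll retract, check it, and go over to the left side.

Request:
jog_arm:
  plan:
    - [0,0.5,0,0,0,0,-1]
    - [0,0.75,0,0,0,0,-1]
    - [0,0.75,0,0,0,0,-1]
    - [0,0,-1,0,0,0,-1]
    - [0,0,-1,0,0,0,-1]
    - [0,0,-1,0,0,0,-1]
    - [0,0,-1,0,0,0,-1]
    - [0,0,-1,0,0,0,-1]

```text
t: 8.6
tool_pos: [0.5426, -0.0934, 0.2721]
tool_rot: [3.129, 0.276, -0.0]
contact_force: [-1.2, 0.2, 0.3]
opening: -0.0002
grip_force: 0.0
```

Request:
jog_arm:
  plan:
    - [0,0,-1,0,0,0,-1]
    - [0,0,-1,0,0,0,-1]
    - [0,0,-1,0,0,0,-1]
    - [0,-1,0,0,0,0,-1]
    - [0,-1,0,0,0,0,-1]
    - [0,-1,0,0,0,0,-1]
    - [0,-1,0,0,0,0,-1]
    - [0,-1,0,0,0,0,-1]

```text
t: 9.4
tool_pos: [0.5251, 0.0059, 0.3314]
tool_rot: [3.129, 0.275, 0.0]
contact_force: [-0.4, 0.4, 0.3]
opening: -0.0001
grip_force: 0.0
```

Request:
jog_arm:
  plan:
    - [0,-1,0,0,0,0,-1]
    - [0,-1,0,0,0,0,-1]
    - [0,-1,0,0,0,0,-1]
    - [0,-1,0,0,0,0,-1]
    - [0,-1,0,0,0,0,-1]
    - [0,-1,0,0,0,0,-1]
    - [0,-1,0,0,0,0,-1]
    - [0,-1,0,0,0,0,-1]

```text
t: 10.2
tool_pos: [0.4973, 0.1636, 0.3314]
tool_rot: [3.129, 0.276, 0.0]
contact_force: [0.1, -0.3, 0.8]
opening: 0.0001
grip_force: 0.0
```

Request:
jog_arm:
  plan:
    - [0,-1,0,0,0,0,-1]
    - [0,-1,0,0,0,0,-1]
    - [0,-1,0,0,0,0,-1]
    - [0,-1,0,0,0,0,-1]
    - [0,-1,0,0,0,0,-1]
    - [0.5,-1,0,0,0,0,-1]
    - [0,-1,0,0,0,0,-1]
    - [0,-0.6,0,0,0,0,-1]

```text
t: 11.0
tool_pos: [0.4805, 0.3156, 0.3311]
tool_rot: [3.129, 0.277, -0.001]
contact_force: [0.4, -1.0, -0.2]
opening: 0.0002
grip_force: 0.0
```

Request:
jog_arm:
  plan:
    - [0,0,0,0,0,0,-1]
    - [0,0,0,0,0,0,-1]

```text
t: 11.2
tool_pos: [0.4802, 0.3147, 0.3313]
tool_rot: [3.129, 0.277, -0.0]
contact_force: [0.8, 0.7, -1.0]
opening: -0.0
grip_force: 0.0
```

```bash
python3 look.py l0 | sed -n 1,24p
```

```text
-0.196 [0.094 0.098 0.102]
-0.19 [0.095 0.099 0.102]
-0.184 [0.034 0.08  0.1  ]
-0.124 [0.193 0.196 0.199]
-0.118 [0.191 0.195 0.198]
-0.112 [0.191 0.194 0.197]
-0.106 [0.192 0.194 0.198]
-0.1 [0.191 0.195 0.199]
-0.094 [0.196 0.203 0.207]
-0.088 [0.198 0.202 0.205]
-0.082 [0.198 0.201 0.205]
-0.076 [0.198 0.203 0.206]
-0.07 [0.205 0.212 0.216]
-0.064 [0.209 0.212 0.215]
-0.058 [0.21  0.212 0.216]
-0.052 [0.209 0.213 0.215]
-0.046 [0.209 0.212 0.217]
-0.04 [0.126 0.13  0.215]
-0.034 [0.125 0.129 0.133]
-0.028 [0.119 0.206 0.212]
-0.022 [0.203 0.207 0.21 ]
-0.016 [0.204 0.207 0.21 ]
-0.01 [0.202 0.207 0.209]
-0.004 [0.199 0.208 0.212]
```

Request:
jog_arm:
  plan:
    - [0,0,1,0,0,0,-1]
    - [0,0,1,0,0,0,-1]
    - [0,0,1,0,0,0,-1]
    - [0,0,1,0,0,0,-1]
    - [0,0,1,0,0,0,-1]
    - [0,0,1,0,0,0,-1]
    - [0,0,1,0,0,0,-1]
    - [0,0,1,0,0,0,-1]

```text
t: 12.1
tool_pos: [0.4801, 0.3145, 0.1708]
tool_rot: [3.129, 0.276, 0.001]
contact_force: [0.1, 0.1, 1.2]
opening: 0.0
grip_force: 0.0
```

Request:
jog_arm:
  plan:
    - [0,0,0.2,0,0,0,-1]
    - [0,0.3,0,0,0,0,-1]
    - [0,0.3,0,0,0,0,-1]
    - [0,0.3,0,0,0,0,-1]
    - [0,0.3,0,0,0,0,-1]
    - [0,0.3,0,0,0,0,-1]
    - [0,0,0,0,0,0,-1]

```text
t: 12.8
tool_pos: [0.4854, 0.2851, 0.1677]
tool_rot: [-3.129, -0.276, -0.001]
contact_force: [-0.7, 0.7, -0.1]
opening: -0.0
grip_force: 0.0
```

Request:
jog_arm:
  plan:
    - [0,0.2,0,0,0,0,-1]
    - [0,0.2,0,0,0,0,-1]
    - [0,0.2,0,0,0,0,-1]
    - [0,0.2,0,0,0,0,-1]
    - [0,0.2,0,0,0,0,-1]

```text
t: 13.3
tool_pos: [0.4888, 0.2668, 0.168]
tool_rot: [-3.127, -0.278, -0.001]
contact_force: [-0.7, 3.1, 1.9]
opening: 0.0001
grip_force: 1.7
```

Request:
jog_arm:
  plan:
    - [0,0.2,0,0,0,0,-1]
    - [0,0.2,0,0,0,0,-1]
    - [0,0.2,0,0,0,0,-1]
    - [0,0.2,0,0,0,0,-1]
    - [0,0.2,-0.05,0,0,0,-1]
    - [0,0.2,-0.05,0,0,0,-1]
    - [0,0.2,-0.05,0,0,0,-1]
    - [0,0.2,-0.05,0,0,0,-1]

```text
t: 14.1
tool_pos: [0.4942, 0.234, 0.1712]
tool_rot: [3.129, 0.277, -0.001]
contact_force: [0.3, 2.2, 1.4]
opening: 0.0001
grip_force: 0.9
```

Request:
jog_arm:
  plan:
    - [0,0.2,-0.05,0,0,0,-1]
    - [0,0.2,-0.05,0,0,0,-1]
    - [0,0.2,-0.05,0,0,0,-1]
    - [0,0.2,-0.05,0,0,0,-1]
    - [0,0.2,-0.05,0,0,0,-1]
    - [0,0.2,-0.05,0,0,0,-1]
    - [0,0.2,-0.05,0,0,0,-1]
    - [0,0.2,-0.05,0,0,0,-1]

```text
t: 14.9
tool_pos: [0.4999, 0.2027, 0.1793]
tool_rot: [3.129, 0.278, -0.0]
contact_force: [0.0, 0.0, 0.4]
opening: -0.0001
grip_force: 0.3
```

```bash
python3 look.py l1 | awk '$1>0 && $1<.2'
```

```text
0.002 [0.194 0.198 0.201]
0.008 [0.193 0.197 0.201]
0.014 [0.194 0.197 0.201]
0.02 [0.196 0.199 0.203]
0.032 [0.061 0.072 0.081]
0.038 [0.083 0.096 0.107]
0.044 [0.111 0.124 0.452]
0.05 [0.142 0.436 0.487]
0.056 [0.17  0.457 0.509]
0.062 [0.197 0.46  0.51 ]
0.068 [0.218 0.285 0.508]
0.074 [0.216 0.223 0.496]
0.08 [0.215 0.487 0.497]
0.086 [0.474 0.491 0.497]
0.092 [0.47  0.492 0.497]
0.098 [0.388 0.49  0.498]
0.104 [0.386 0.491 0.497]
0.11 [0.42  0.491 0.497]
0.116 [0.422 0.492 0.498]
0.122 [0.471 0.491 0.497]
0.128 [0.474 0.493 0.498]
0.134 [0.475 0.492 0.498]
0.14 [0.473 0.492 0.498]
0.146 [0.455 0.489 0.498]
0.152 [0.45  0.494 0.51 ]
0.158 [0.481 0.504 0.511]
0.164 [0.047 0.502 0.509]
0.17 [0.046 0.052 0.5  ]
0.176 [0.044 0.05  0.485]
0.182 [0.044 0.047 0.053]
0.188 [0.043 0.047 0.051]
```

Request:
jog_arm:
  plan:
    - [0,0.12,-0.05,0,0,0,-1]
    - [0,0.12,-0.05,0,0,0,-1]
    - [0,0.12,-0.05,0,0,0,-1]
    - [0,0.12,-0.05,0,0,0,-1]
    - [0,0.12,-0.05,0,0,0,-1]
    - [0,0.12,-0.05,0,0,0,-1]
    - [0,0.12,-0.05,0,0,0,-1]
    - [0,0.12,-0.05,0,0,0,-1]

```text
t: 15.8
tool_pos: [0.5033, 0.184, 0.1874]
tool_rot: [3.129, 0.278, 0.0]
contact_force: [-0.3, -0.6, 0.3]
opening: 0.0002
grip_force: 0.1
```

Request:
jog_arm:
  plan:
    - [0,0.12,0,0,0,0,-1]
    - [0,0.12,0,0,0,0,-1]
    - [0,0.12,0,0,0,0,-1]
    - [0,0.12,0,0,0,0,-1]
    - [0,0,0,0,0,0,-1]
    - [0,0,0,0,0,0,-1]
    - [0,0,0,0,0,0,-1]

```text
t: 16.5
tool_pos: [0.5049, 0.1748, 0.1872]
tool_rot: [-3.129, -0.278, 0.0]
contact_force: [-0.3, 0.5, -0.0]
opening: -0.0001
grip_force: 0.0
```

```bash
python3 look.py l2 | awk '$1>0 && $1<.1'
```

```text
0.002 [0.195 0.197 0.201]
0.008 [0.194 0.197 0.2  ]
0.014 [0.194 0.197 0.2  ]
0.02 [0.171 0.202 0.487]
0.026 [0.215 0.465 0.508]
0.032 [0.216 0.503 0.517]
0.038 [0.215 0.504 0.517]
0.044 [0.215 0.492 0.514]
0.05 [0.216 0.495 0.505]
0.056 [0.481 0.5   0.505]
0.062 [0.484 0.5   0.506]
0.068 [0.397 0.499 0.505]
0.074 [0.394 0.499 0.505]
0.08 [0.433 0.498 0.505]
0.086 [0.428 0.499 0.505]
0.092 [0.475 0.499 0.505]
0.098 [0.481 0.5   0.505]
```

The left book is up (top flush at 0.215-0.22, adjacent to its neighbour) and there is no contact force. Retract and verify.

Request:
jog_arm:
  plan:
    - [0,-0.5,0,0,0,0,-1]
    - [0,-0.8,0,0,0,0,-1]
    - [0,-0.8,0,0,0,0,-1]
    - [0,-1,0,0,0,0,-1]
    - [0,-1,0,0,0,0,-1]
    - [0,-1,-1,0,0,0,-1]
    - [0,-1,-1,0,0,0,-1]
    - [0,-1,-1,0,0,0,-1]

```text
t: 17.4
tool_pos: [0.4791, 0.3163, 0.2478]
tool_rot: [3.129, 0.279, -0.001]
contact_force: [0.9, -0.2, -0.0]
opening: 0.0002
grip_force: 0.0
```

Request:
jog_arm:
  plan:
    - [0,-1,-1,0,0,0,-1]
    - [0,-1,-1,0,0,0,-1]
    - [0,0,-1,0,0,0,-1]
    - [0,0,-1,0,0,0,-1]
    - [0,0,-1,0,0,0,-1]
    - [0,0,0,0,0,0,-1]
    - [0,0,0,0,0,0,-1]
    - [0,0,0,0,0,0,-1]

```text
t: 18.2
tool_pos: [0.4723, 0.354, 0.3454]
tool_rot: [3.128, 0.278, -0.004]
contact_force: [-0.3, 0.0, -0.5]
opening: -0.0002
grip_force: 0.0
```

```bash
python3 look.py f | awk '$1>-.14 && $1<.1'
```

```text
-0.124 [0.193 0.196 0.199]
-0.118 [0.19  0.195 0.199]
-0.112 [0.19  0.194 0.197]
-0.106 [0.192 0.194 0.197]
-0.1 [0.192 0.195 0.198]
-0.094 [0.196 0.203 0.207]
-0.088 [0.198 0.202 0.205]
-0.082 [0.199 0.202 0.205]
-0.076 [0.198 0.203 0.207]
-0.07 [0.205 0.213 0.217]
-0.064 [0.209 0.212 0.216]
-0.058 [0.209 0.212 0.215]
-0.052 [0.208 0.212 0.216]
-0.046 [0.208 0.213 0.216]
-0.04 [0.125 0.129 0.215]
-0.034 [0.125 0.129 0.132]
-0.028 [0.135 0.206 0.211]
-0.022 [0.204 0.207 0.21 ]
-0.016 [0.203 0.207 0.211]
-0.01 [0.203 0.207 0.21 ]
-0.004 [0.198 0.207 0.212]
0.002 [0.194 0.198 0.201]
0.008 [0.193 0.197 0.2  ]
0.014 [0.193 0.197 0.201]
0.02 [0.198 0.212 0.222]
0.026 [0.213 0.217 0.22 ]
0.032 [0.214 0.217 0.221]
0.038 [0.213 0.217 0.22 ]
0.044 [0.214 0.217 0.22 ]
0.05 [0.213 0.218 0.222]
```

View pics/f.png

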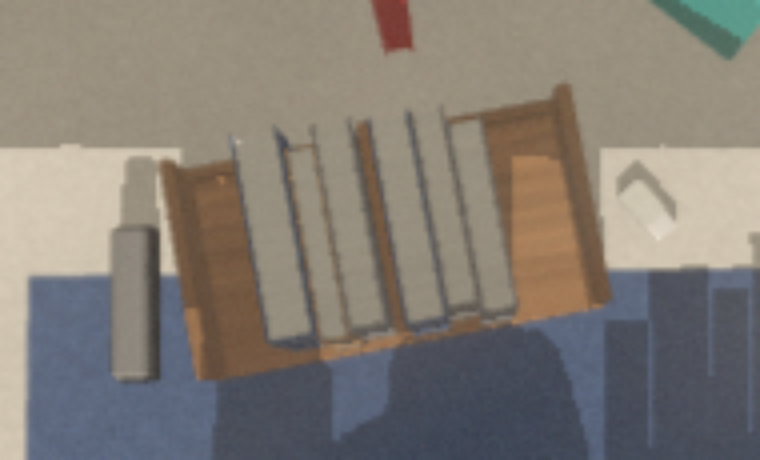

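All six books stand upright and aligned: left_slumped's top is at (272,235) and right_slumped's at (483,215). The stapler (135,290) and eraser (648,205) are unmoved.

```bash
python3 -c "
from station import ctrl
print(ctrl.finish_job())"
```

```text
the job is handed in; nothing more can be done
None
```

The job is handed in: both slumped books now stand upright by themselves beside the other books, and the final top view shows the other four still standing and the stapler and eraser where they were; no verdict came back.

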